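Sort rotor adapter sleeves through the go/no-go gauge

TASK

Sort the three white adapter sleeves with the gauge that is fitted at the mouth of the pass bay: push every sleeve that fits right through its jaws until it stands wholly inside the bay, and move every sleeve that is too wide for it wholly inside the open-fronted reject pen. Slide the sleeves upright along the worktop, never lifting one or tipping it over, and leave the bottle, beaker and vial rack where they are.

Things in the scene. Friction and masses are not known exactly. Their poses are not given: they have to be found in the camera images.
- sleeve_small: white plastic adapter sleeve standing upright: cylinder 38 mm outer diameter, 55 mm tall, dark bore drawn in its top (closed, nothing enters it); the three sleeves differ only in diameter (38, 45, 52 mm) and stand in any order. Origin: centre of its underside; z up
- sleeve_mid: white plastic adapter sleeve standing upright: cylinder 45 mm outer diameter, 55 mm tall, dark bore drawn in its top (closed, nothing enters it); the three sleeves differ only in diameter (38, 45, 52 mm) and stand in any order. Origin: centre of its underside; z up
- sleeve_large: white plastic adapter sleeve standing upright: cylinder 52 mm outer diameter, 55 mm tall, dark bore drawn in its top (closed, nothing enters it); the three sleeves differ only in diameter (38, 45, 52 mm) and stand in any order. Origin: centre of its underside; z up
- gauge_narrow: fixed aluminium gauge: two jaws 15 mm high; a lead-in 82 mm wide at its mouth (local x 0 to 35 mm) narrows to a straight throat 41.5 mm wide (x 35 to 50 mm); floor is the worktop. Origin: middle of the mouth; x = way through. Either gauge may be the fitted one: its origin is 50 mm before the bay's; the other is a spare parked 135 mm past the bay's origin, behind the bay, unused
- gauge_wide: fixed aluminium gauge: two jaws 15 mm high; a lead-in 89 mm wide at its mouth (local x 0 to 35 mm) narrows to a straight throat 48.5 mm wide (x 35 to 50 mm); floor is the worktop. Origin: middle of the mouth; x = way through. Either gauge may be the fitted one: its origin is 50 mm before the bay's; the other is a spare parked 135 mm past the bay's origin, behind the bay, unused
- bay: fixed pass bay, a steel pen of 8 mm thick, 15 mm high walls; inside 110 mm wide (y) and 120 mm long (x from 0 to 120 mm), its only way in at worktop level is through the gauge at x = 0. Origin: centre of that mouth, on the worktop; x points into the bay
- pen: fixed reject pen, steel walls 8 mm thick and 15 mm high on three sides, open on its -x side (towards the robot), floor level with the worktop; inside 190 mm wide (y) and 95 mm deep (x from -47.5 to 47.5 mm). Origin: centre of its floor
- bottle: bystander: closed amber bottle, 68 mm diameter, 150 mm tall, origin under its centre
- beaker: bystander: open glass beaker, 72 mm diameter, 85 mm tall, origin under its centre
- rack: bystander: white rack of capped vials, 190 x 85 mm, 97 mm tall, origin under its centre

How it is judged:
At the end, for the whole second after the job is handed in: Every sleeve narrower than the fitted gauge's throat stands in the bay, clear of the jaws (within 2 mm); every wider one stands inside the pen, not sticking out of its open front by more than 4 mm; all upright on the worktop (within 0.1 rad, 4 mm) and at rest (((horizontal distance between gauge_narrow and bay below 0.09 m and (height (world z) of sleeve_small below 0.004 m and angle between sleeve_small's own z axis and vertical below 0.1 rad and linear speed of sleeve_small below 0.02 m/s and x of sleeve_small in the frame of bay between 0.017 and 0.12 m and y of sleeve_small in the frame of bay between -0.055 and 0.055 m) and (height (world z) of sleeve_mid below 0.004 m and angle between sleeve_mid's own z axis and vertical below 0.1 rad and linear speed of sleeve_mid below 0.02 m/s and x of sleeve_mid in the frame of pen between -0.029 and 0.05 m and y of sleeve_mid in the frame of pen between -0.095 and 0.095 m) and (height (world z) of sleeve_large below 0.004 m and angle between sleeve_large's own z axis and vertical below 0.1 rad and linear speed of sleeve_large below 0.02 m/s and x of sleeve_large in the frame of pen between -0.0255 and 0.05 m and y of sleeve_large in the frame of pen between -0.095 and 0.095 m)) or (horizontal distance between gauge_wide and bay below 0.09 m and (height (world z) of sleeve_small below 0.004 m and angle between sleeve_small's own z axis and vertical below 0.1 rad and linear speed of sleeve_small below 0.02 m/s and x of sleeve_small in the frame of bay between 0.017 and 0.12 m and y of sleeve_small in the frame of bay between -0.055 and 0.055 m) and (height (world z) of sleeve_mid below 0.004 m and angle between sleeve_mid's own z axis and vertical below 0.1 rad and linear speed of sleeve_mid below 0.02 m/s and x of sleeve_mid in the frame of bay between 0.0205 and 0.12 m and y of sleeve_mid in the frame of bay between -0.055 and 0.055 m) and (height (world z) of sleeve_large below 0.004 m and angle between sleeve_large's own z axis and vertical below 0.1 rad and linear speed of sleeve_large below 0.02 m/s and x of sleeve_large in the frame of pen between -0.0255 and 0.05 m and y of sleeve_large in the frame of pen between -0.095 and 0.095 m)))); the robot touches nothing.
It fails at once if a sleeve is lifted more than 12 mm off the worktop or tipped by more than 0.5 rad (height (world z) of any of sleeve_small, sleeve_mid, sleeve_large above 0.012 m or angle between any of sleeve_small, sleeve_mid, sleeve_large's own z axis and vertical above 0.5 rad).
It fails at once if the bottle, beaker or vial rack is moved by more than 25 mm or tipped (distance of any of bottle, beaker, rack from where it was at the start of the episode above 0.025 m or angle between any of bottle, beaker, rack's own z axis and vertical above 0.3 rad).
It also fails if it takes over 72 s, if anything falls off the work surface, if the arm or the gripper's body presses on something with over 40 N, if the wrist force passes 120 N, or if a joint passes its speed limit or range.

ROBOT

A 6-joint arm with a two-finger parallel gripper is mounted at the origin on the work surface. World frame = base frame: x ahead of the robot, y to its left, z up, the work surface at z = 0. Lengths are in m, angles in rad, forces in N, time in s.
With the tool pointing down it reaches from about 0.375 to 0.9 m from the base axis. Payload 3.1 kg.
Tool frame: the origin (TCP) lies at the very end of the fingers, on their centre line; the grasp point (between the pads) lies 19 mm behind it; x points along the fingers, y is the direction in which the jaws open and shut, and the axes are right-handed (so a half turn about x gives the same grasp; the last joint's range is limited). The gripper opens to 85 mm and grips with 20 to 120 N. Pads are 22 mm wide; open, the fingers measure 114 mm over their backs; the gripper's body (76 mm by 85 mm) begins 54 mm behind the grasp point. The pads swing forward as they close: fully open they stand 13 mm farther back than shut.
Start: joints at [1.018, 0.527, 1.433, -0, 1.181, -0.178], TCP at [0.228, 0.582, 0.199] pointing down, gripper open.
Joint ranges: [-3.08, 3.08], [-0.75, 2.2], [0.22, 2.44], [-1.43, 4.57], [0, 2.65], [-2.85, 2.85]. Speed limits (rad/s): [2.79, 2.79, 3.14, 3.14, 3.14, 3.14].

INTERFACE

Orientations are given as a unit quaternion [x, y, z, w].
In Python, from station import sense, snapshot, camera_model, sign_off gives the robot as it stands.
- The arm moves only by the tool step_arm, never from a script. Its argument "increments" is one flat list of numbers, 5 for each row, row after row: the shift along the tool's x, y, z in units of 60 mm (1.0 is 60 mm), then the turn about the tool's x in units of 5 degrees (1.0 is 5 degrees), then the closure, from 0 (fully open) to 1 (shut). A call has exactly 5 rows; each row is the pose to reach, as a shift and turn from the pose measured when the call began, along the tool's axes at that moment; what a row does not reach only later rows make up. A row lasts 1/8 s, in which the tool goes at most 62.5 mm and 10.7 degrees, less where a joint would pass 70% of its speed; a pose out of reach is approached as far as the arm can. A call with a gripper value outside its range is refused whole. The fingers move at their own pace and stop on an object; "grip_force" is the grip in N (left out, the last holds). Time passes only in rows, so rows that repeat a pose let the fingers close, or fill a call up. It gives the time, the measured TCP pose, the force and the opening at its end, in the units of the state.
- sense(): the state, without advancing time (a new reading comes with each control period).
- snapshot(name): name is "scene" or "top"; returns the picture (384x512x3 uint8, blue, green, red); there is no depth.
- camera_model(name): a dict with "vertical_fov" (degrees; the focal length in pixels is half the picture's height over the tangent of half this angle, whatever the lens; pixels are square), "cx", "cy" (the principal point, pixels), "R" (3x3) and "t" (3): a world point X has camera coordinates R X + t. Camera axes: x right, y down, z forward; pixel columns grow to the right and rows downward; lengths in m; the calibration is good to about 2 mm. A picture is of the moment at which its call begins. camera_model takes no time and is no camera call.
- sign_off(): hands the job in, once; it reports no verdict.
The state is a dict: "t": time; "q": joint angles; "qd": joint speeds; "tau": joint torques, N m; "tcp_pos": TCP position; "tool_rot": TCP orientation; "force": force on the tool from outside, world axes, zero at the start; "ft_torque": the same for the moment, N m; "finger_gap": opening from 0.0 (shut) to 1.0 (fully open).
Only numpy, scipy, OpenCV 4.12 (cv2) and the standard library are available. Lean on these libraries where they do the work, as an engineer would, in place of code of your own. Each camera call takes 0.05 s, during which the arm holds its last target. There are 200 camera calls.

## Working session

There is one attempt and no reset: what is moved stays moved. The work goes in short steps, Python scripts to look and compute and a tool call to move; the robot and the scene stay as the last step left them, time stands still between calls to the robot, and variables do not carry over. Pictures are saved under pics/ and viewed, about 8 in all and at most 12, crops included, and the job is handed in when it is done.

Besides the shell and the picture viewer there is one more tool, called after "Call:" by a JSON object that holds its "name" and its "arguments", one argument or row to a line. step_arm: Moves the arm, as the interface text tells. Its arguments: {"type":"object","properties":{"increments":{"type":"array","items":{"type":"number"}},"grip_force":{"type":"number"}},"required":["increments"]}

```bash
mkdir -p pics; python3 - <<'E'
from station import *
import cv2,json
for n in("scene","top"):
    cv2.imwrite(f"pics/{n}0.png",snapshot(n)); m=camera_model(n); print(n,m)
print(sense())
E
```

```text
scene {'vertical_fov': 45.59144870686868, 'cx': 264.2533191925032, 'cy': 194.3777040270656, 'R': array([[ 0.7187517 ,  0.69513604, -0.01348626],
       [ 0.38292999, -0.41198028, -0.82682336],
       [-0.5803108 ,  0.5891164 , -0.56229996]]), 't': array([-0.38726412, -0.18372487,  1.99129424])}
top {'vertical_fov': 56.80634854560374, 'cx': 261.81751629084704, 'cy': 196.2200290743852, 'R': array([[-0.02750268, -0.99957612,  0.0095493 ],
       [-0.99172282,  0.02608556, -0.12571953],
       [ 0.12541714, -0.01292788, -0.99201986]]), 't': array([-0.01517996,  0.56958718,  1.05234845])}
{'t': 0.1, 'q': array([ 1.01847216e+00,  5.28378931e-01,  1.43377826e+00,  2.68139142e-06,
        1.18141171e+00, -1.78501600e-01]), 'qd': array([-0.0004219 , -0.00039407, -0.00164546, -0.00074908,  0.000745  ,
       -0.00153631]), 'tau': array([ 5.09165079e-05, -4.43304098e+01, -1.78585732e+01, -2.34090812e-04,
        3.88549277e-03, -7.59579173e-07]), 'tcp_pos': array([0.22782889, 0.58123172, 0.19802672]), 'tool_rot': array([ 0.13074605,  0.6950411 , -0.13205058,  0.69454012]), 'force': array([ 0.3838007 ,  0.00788541, -0.49184444]), 'ft_torque': array([-0.00696769, -0.06114   ,  0.0636858 ]), 'finger_gap': 1.001217591417632}
```

View pics/top0.png

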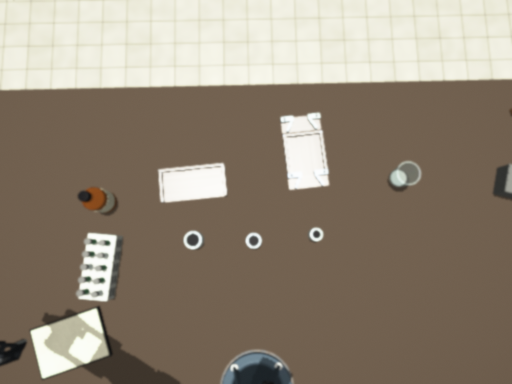

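View pics/scene0.png

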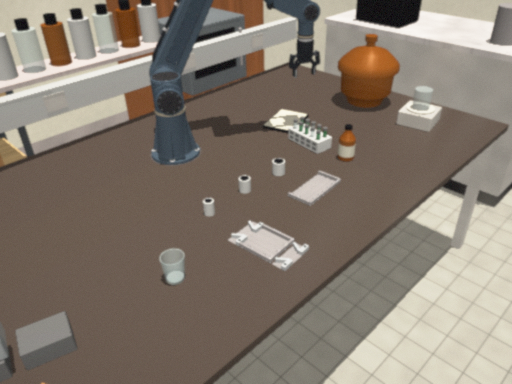

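The top view shows the three sleeves at (193,240), (254,240) and (316,234), the pen at (193,183), and the bay with a gauge at its near mouth around (306,182) and a spare behind at (301,120). The bottle, rack and beaker are well off to the sides. I'll zoom and measure next.

```bash
cat > h.py <<'E'
import numpy as np,cv2
from station import *
def ray(n,u,v,z):
    m=camera_model(n);f=192/np.tan(np.radians(m["vertical_fov"]/2))
    d=m["R"].T@np.array([(u-m["cx"])/f,(v-m["cy"])/f,1]);c=-m["R"].T@m["t"]
    return c+d*(z-c[2])/d[2]
def proj(n,X):
    m=camera_model(n);f=192/np.tan(np.radians(m["vertical_fov"]/2));p=m["R"]@np.array(X)+m["t"]
    return np.array([m["cx"]+f*p[0]/p[2],m["cy"]+f*p[1]/p[2]])
def sleeves(im,roi=(140,100,350,270)):
    # dark bore surrounded by white ring: contour of white blobs, hierarchy
    x0,y0,x1,y1=roi;S=6
    g=cv2.resize(cv2.cvtColor(im,cv2.COLOR_BGR2GRAY)[y0:y1,x0:x1],None,fx=S,fy=S,interpolation=cv2.INTER_CUBIC)
    cs,h=cv2.findContours((g>130).astype(np.uint8),cv2.RETR_CCOMP,cv2.CHAIN_APPROX_NONE)
    out=[]
    for i,c in enumerate(cs):
        if h[0][i][3]>=0:   # holes
            (u,v),(a,b),_=cv2.fitEllipse(c) if len(c)>5 else ((0,0),(0,1),0)
            if 4*S<a and b<16*S and a/b>.75:
                (U,V),(A,B),_=cv2.fitEllipse(cs[h[0][i][3]])
                u=(u+.5)/S-.5+x0;v=(v+.5)/S-.5+y0
                P=ray("top",u,v,.055);k=np.linalg.norm(ray("top",u+1,v,.055)-P)
                out.append((np.round([u,v],1),np.round(P,4),"bore",round((a+b)/2/S*k*1e3,1),"outer",round((A+B)/2/S*k*1e3,1)))
    return out
E
python3 - <<'E'
from h import *
im=cv2.imread("pics/top0.png")
for s in sleeves(im):print(*s)
# fitted / bay crop
cv2.imwrite("pics/c1.png",cv2.resize(im[105:195,265:345],None,fx=6.5,fy=6.5,interpolation=cv2.INTER_CUBIC))
# white low objects: minAreaRect
g=cv2.cvtColor(im,cv2.COLOR_BGR2GRAY);m=(g>130).astype(np.uint8);m[:100]=0
for c in cv2.findContours(m,cv2.RETR_EXTERNAL,cv2.CHAIN_APPROX_NONE)[0]:
    if cv2.contourArea(c)>60:
        b=cv2.boxPoints(cv2.minAreaRect(c));print(cv2.contourArea(c),b.round(1).tolist(),[ray("top",*p,.015)[:2].round(3).tolist() for p in b])
E
```

```text
[253.3 240.3] [ 0.4356 -0.0013  0.055 ] bore 26.3 outer 51.5
[192.3 239.5] [0.443 0.179 0.055] bore 33.5 outer 58.6
[316.1 233.8] [ 0.4495 -0.1887  0.055 ] bore 19.3 outer 44.8
278.0 [[215.0, 358.20001220703125], [281.0, 342.20001220703125], [287.0, 367.0], [221.0, 383.0]] [[0.094, 0.121], [0.133, -0.076], [0.062, -0.091], [0.024, 0.104]]
3403.0 [[25.399999618530273, 331.29998779296875], [96.0, 307.20001220703125], [112.30000305175781, 354.8999938964844], [41.70000076293945, 378.8999938964844]] [[0.187, 0.681], [0.25, 0.474], [0.112, 0.423], [0.051, 0.626]]
218.5 [[245.0, 232.0], [262.0, 232.0], [262.0, 248.0], [245.0, 248.0]] [[0.462, 0.024], [0.46, -0.028], [0.412, -0.027], [0.413, 0.025]]
2062.0 [[75.0999984741211, 298.5], [84.5999984741211, 229.89999389648438], [117.0, 234.39999389648438], [107.5, 303.0]] [[0.277, 0.538], [0.482, 0.517], [0.465, 0.417], [0.261, 0.441]]
288.5 [[183.0, 230.0], [202.0, 230.0], [202.0, 249.0], [183.0, 249.0]] [[0.473, 0.215], [0.472, 0.156], [0.414, 0.157], [0.415, 0.215]]
159.0 [[309.0, 227.0], [323.0, 227.0], [323.0, 241.0], [309.0, 241.0]] [[0.472, -0.174], [0.471, -0.218], [0.428, -0.215], [0.429, -0.172]]
82.0 [[506.0, 164.0], [511.0, 164.0], [511.0, 191.0], [506.0, 191.0]] [[0.655, -0.811], [0.654, -0.827], [0.568, -0.816], [0.568, -0.801]]
2307.5 [[156.0, 168.0], [224.39999389648438, 161.1999969482422], [228.0, 196.5], [159.5, 203.3000030517578]] [[0.67, 0.3], [0.686, 0.084], [0.574, 0.075], [0.558, 0.288]]
562.5 [[390.0, 161.0], [421.0, 161.0], [421.0, 185.0], [390.0, 185.0]] [[0.674, -0.441], [0.671, -0.54], [0.594, -0.533], [0.597, -0.435]]
3006.0 [[278.8999938964844, 115.5999984741211], [321.20001220703125, 110.5], [330.20001220703125, 185.60000610351562], [287.8999938964844, 190.6999969482422]] [[0.832, -0.093], [0.845, -0.23], [0.6, -0.247], [0.587, -0.113]]
```

View pics/c1.png

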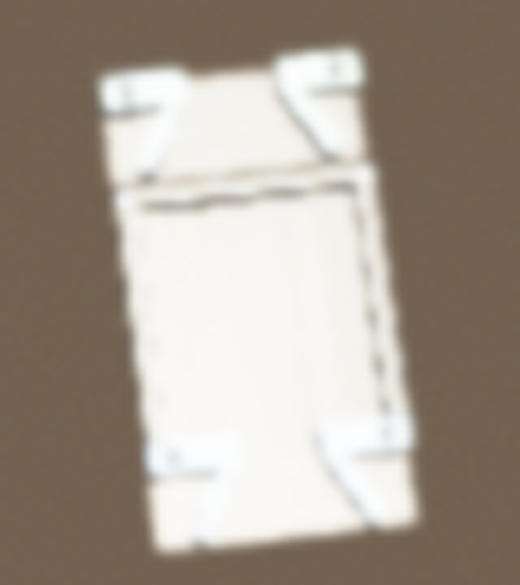

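```bash
python3 - <<'E'
from h import *
im=cv2.imread("pics/top0.png")
def r(X,Y,z=.015): return ray("top",(X+.5)/6.5-.5+265,(Y+.5)/6.5-.5+105,z)[:2]
N={"ft":((238,437),(318,432)),"fm":((200,547),(375,527)),"st":((185,72),(275,60)),"sm":((150,180),(335,160)),"fouter":((148,460),(412,435)),"souter":((100,95),(362,70)), "backw":((120,190),(375,165))}
for k,(a,b) in N.items():
    a,b=r(*a),r(*b);print(k,a.round(4),b.round(4),"mid",((a+b)/2).round(4),"w",round(np.linalg.norm(a-b)*1e3,1))
s=cv2.imread("pics/scene0.png")[212:275,220:318]
cv2.imwrite("pics/c2.png",cv2.resize(s,None,fx=8,fy=8,interpolation=cv2.INTER_CUBIC))
E
```

```text
ft [ 0.646  -0.1571] [ 0.6475 -0.1961] mid [ 0.6467 -0.1766] w 39.0
fm [ 0.5925 -0.1365] [ 0.6001 -0.2216] mid [ 0.5963 -0.1791] w 85.4
st [ 0.8304 -0.1385] [ 0.8355 -0.1834] mid [ 0.833  -0.1609] w 45.2
sm [ 0.7757 -0.1191] [ 0.7836 -0.2108] mid [ 0.7796 -0.1649] w 92.0
fouter [ 0.6358 -0.113 ] [ 0.6448 -0.2418] mid [ 0.6403 -0.1774] w 129.1
souter [ 0.8196 -0.096 ] [ 0.8293 -0.2263] mid [ 0.8245 -0.1611] w 130.8
backw [ 0.771  -0.1042] [ 0.7806 -0.2304] mid [ 0.7758 -0.1673] w 126.6
```

View pics/c2.png

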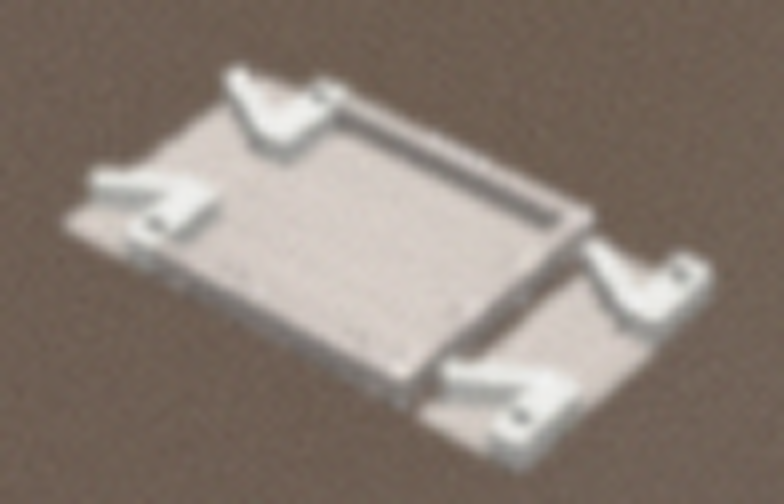

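The fitted gauge measures 39 mm at the throat against 45 mm for the spare, and 85 against 92 mm at the mouths. So the narrow gauge is fitted: small goes to the bay, mid and large to the pen. The scene crop agrees, with jaw gaps of about 80 px for the fitted gauge and 93 px for the spare.

```bash
cat >> h.py <<'E'
from scipy.spatial.transform import Rotation as Ro
def go(x,y,z,yaw=0.084):
    """print increments from present pose to target; tool y along world yaw (mod pi)"""
    s=sense();M=Ro.from_quat(s["tool_rot"]).as_matrix();p=s["tcp_pos"]
    d=M.T@(np.array([x,y,z])-p)/.06
    ty=np.arctan2(M[1,1],M[0,1]);e=(yaw-ty+np.pi/2)%np.pi-np.pi/2
    # turn about tool x (down): positive = negative yaw
    print("t %.2f"%s["t"],"tcp",p.round(4),"tilt",M[:,0].round(3),"ty",round(ty,3),"gap",round(s["finger_gap"],3),"F",s["force"].round(1),"q6",round(s["q"][5],2))
    print("-> inc",d.round(3),"turn",round(np.degrees(e)*np.sign(M[2,0])/5,2))
E
python3 -c "
from h import *
go(.4495,-.189,.12);go(.443,.179,.12)"
```

```text
t 0.10 tcp [0.2278 0.5812 0.198 ] tilt [-0.001 -0.002 -1.   ] ty 1.197 gap 1.001 F [ 0.4  0.  -0.5] q6 -0.18
-> inc [  1.318 -10.599   8.128] turn 12.75
t 0.10 tcp [0.2278 0.5812 0.198 ] tilt [-0.001 -0.002 -1.   ] ty 1.197 gap 1.001 F [ 0.4  0.  -0.5] q6 -0.18
-> inc [ 1.308 -4.929  5.787] turn 12.75
```

Call:
{"name": "step_arm", "arguments": {
  "increments": [0,-4.93,5.79,12.75,0,0,-4.93,5.79,12.75,0,0,-4.93,5.79,12.75,0,0,-4.93,5.79,12.75,0,0,-4.93,5.79,12.75,0],
  "grip_force": 20
}}

```text
t: 0.72
tcp_pos: [0.3759, 0.3043, 0.1985]
tool_rot: [0.432, 0.559, -0.433, 0.559]
force: [1.4, 0.1, 0.5]
finger_gap: 1.0
```

```bash
python3 -c "
from h import *
go(.443,.179,.12)"
```

```text
t 0.72 tcp [0.3759 0.3043 0.1985] tilt [-0.001 -0.002 -1.   ] ty 0.254 gap 1.0 F [1.4 0.1 0.5] q6 0.2
-> inc [1.31  0.56  2.301] turn 1.95
```

Call:
{"name": "step_arm", "arguments": {
  "increments": [1.0,0.56,2.3,1.95,0,1.3,0.56,2.3,1.95,0,1.3,0.56,2.3,1.95,0,1.3,0.56,2.3,1.95,0,1.3,0.56,2.3,1.95,0]
}}

```text
t: 1.35
tcp_pos: [0.4426, 0.1794, 0.1207]
tool_rot: [0.478, 0.52, -0.479, 0.52]
force: [1.0, 0.8, -0.1]
finger_gap: 1.002
```

```bash
python3 -c "
from h import *
go(.443,.179,.024)
cv2.imwrite('pics/s2.png',cv2.resize(snapshot('scene')[130:230,180:330],None,fx=5,fy=5,interpolation=cv2.INTER_CUBIC))"
```

```text
t 1.35 tcp [0.4426 0.1794 0.1207] tilt [-0.001 -0.001 -1.   ] ty 0.083 gap 1.002 F [ 1.   0.8 -0.1] q6 0.07
-> inc [1.611 0.008 0.005] turn -0.01
```

View pics/s2.png

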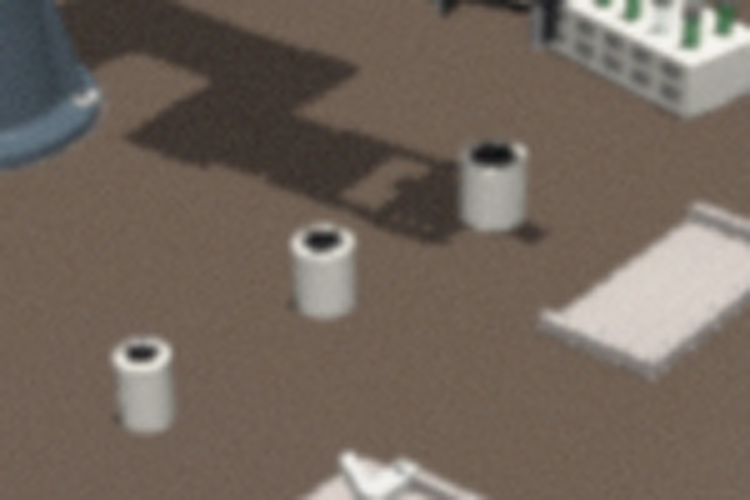

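The open fingers hang at the crop's top (445–555, 20), above the large sleeve, whose bore is at crop (492,154). The shadow matches. I'll cross-check the sleeve positions in this view.

```bash
python3 -c "
from h import *
for X,Y in((492,154),(323,240),(142,353)): print(ray('scene',(X+.5)/5-.5+180,(Y+.5)/5-.5+130,.055).round(4))
print((proj('scene',[.4426,.1794,.1207])-[180,130])*5)"
```

```text
[0.4411 0.1805 0.055 ]
[4.351e-01 4.000e-04 5.500e-02]
[ 0.4493 -0.1879  0.055 ]
[490.78197213  79.64879216]
```

The two views agree within 2 mm, so I'll descend and grip gently.

Call:
{"name": "step_arm", "arguments": {
  "increments": [0.6,0,0,0,0,1.2,0,0,0,0,1.6,0,0,0,0,1.6,0,0,0,0,1.6,0,0,0,0.2]
}}

```text
t: 2.02
tcp_pos: [0.4432, 0.1806, 0.0261]
tool_rot: [0.478, 0.52, -0.478, 0.522]
force: [-0.2, 0.2, 0.2]
finger_gap: 0.818
```

Call:
{"name": "step_arm", "arguments": {
  "increments": [0,0,0,0,0.6,0,0,0,0,0.6,0,0,0,0,0.6,0,0,0,0,0.6,0,0,0,0,0.6],
  "grip_force": 20
}}

```text
t: 2.65
tcp_pos: [0.4431, 0.1805, 0.026]
tool_rot: [0.478, 0.52, -0.478, 0.521]
force: [-0.1, 0.0, 1.0]
finger_gap: 0.396
```

```bash
python3 -c "
from h import *
go(.62,.232,.024)"
```

```text
t 2.65 tcp [0.4431 0.1805 0.026 ] tilt [ 0.001 -0.001 -1.   ] ty 0.086 gap 0.396 F [-0.1  0.   1. ] q6 0.07
-> inc [ 0.037  3.01  -0.603] turn 0.02
```

```bash
python3 -c "
from h import *
cv2.imwrite('pics/s3.png',cv2.resize(snapshot('scene')[110:210,210:360],None,fx=5,fy=5,interpolation=cv2.INTER_CUBIC))"
```

```text
(no output)
```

View pics/s3.png

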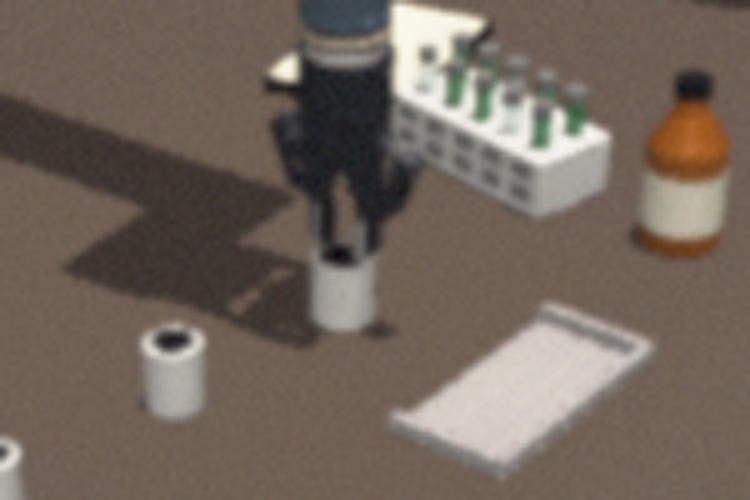

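The fingers end at crop (325,245) and (370,255), at or above the sleeve's top rim. So they closed over the sleeve, which hasn't moved. I'll check how high the tips really are.

```bash
python3 -c "
from h import *
s=sense();p=s['tcp_pos'];M=Ro.from_quat(s['tool_rot']).as_matrix()
for z in(.026,.034,.045,.055,.065):
  print(z,[((proj('scene',[p[0]+dx,p[1]+dy*0,z])-[210,110])*5+2).round(0).tolist() for dx,dy in((-.017,0),(0,0),(.017,0),(.025,0))])
print(s['q'].round(3),p.round(4))
t=snapshot('top');cv2.imwrite('pics/t3.png',t)
for o in sleeves(t):print(*o)
go(.443,.180,.0)
"
```

```text
0.026 [[328.0, 279.0], [344.0, 286.0], [360.0, 294.0], [367.0, 297.0]]
0.034 [[328.0, 270.0], [344.0, 278.0], [360.0, 285.0], [367.0, 289.0]]
0.045 [[328.0, 259.0], [344.0, 266.0], [360.0, 273.0], [367.0, 277.0]]
0.055 [[328.0, 248.0], [344.0, 255.0], [360.0, 262.0], [367.0, 266.0]]
0.065 [[328.0, 237.0], [344.0, 244.0], [360.0, 251.0], [368.0, 255.0]]
[ 0.154  0.638  1.934 -0.002  0.568  0.07 ] [0.4431 0.1806 0.026 ]
[253.3 240.3] [ 0.4356 -0.0013  0.055 ] bore 26.2 outer 51.7
[316.1 233.8] [ 0.4495 -0.1887  0.055 ] bore 19.3 outer 44.9
t 2.75 tcp [0.4431 0.1805 0.026 ] tilt [ 0.001 -0.001 -1.   ] ty 0.086 gap 0.401 F [ 0.5  0.3 -0.1] q6 0.07
-> inc [ 0.433 -0.003  0.008] turn 0.02
```

Call:
{"name": "step_arm", "arguments": {
  "increments": [0,0,0,0,0.75,0,0,0,0,0.75,0,0,0,0,0.75,0,0,0,0,0.75,0,0,0,0,0.75]
}}

```text
t: 3.38
tcp_pos: [0.4431, 0.1806, 0.026]
tool_rot: [0.478, 0.52, -0.478, 0.522]
force: [0.1, -0.3, -0.3]
finger_gap: 0.251
```

Nothing is held, so the true fingertips sit about 25–30 mm higher than the reported TCP. I'll open, go lower and close again while watching the force.

Call:
{"name": "step_arm", "arguments": {
  "increments": [0,0,0,0,0,0,0,0,0,0,0,0,0,0,0,0,0,0,0,0,0,0,0,0,0]
}}

```text
t: 4.0
tcp_pos: [0.4431, 0.1805, 0.026]
tool_rot: [0.478, 0.52, -0.478, 0.522]
force: [0.6, 0.6, -0.5]
finger_gap: 1.001
```

Call:
{"name": "step_arm", "arguments": {
  "increments": [0.1,0,0,0,0,0.2,0,0,0,0,0.3,0,0,0,0,0.45,0,0,0,0,0.45,0,0,0,0]
}}

```text
t: 4.62
tcp_pos: [0.4425, 0.1804, -0.0019]
tool_rot: [0.478, 0.521, -0.479, 0.521]
force: [-1.0, 0.9, 0.6]
finger_gap: 0.996
```

Call:
{"name": "step_arm", "arguments": {
  "increments": [0,0,0,0,0.5,0,0,0,0,0.5,0,0,0,0,0.5,0,0,0,0,0.5,0,0,0,0,0.5],
  "grip_force": 20
}}

```text
t: 5.25
tcp_pos: [0.4426, 0.1804, -0.0016]
tool_rot: [0.478, 0.521, -0.478, 0.521]
force: [-1.1, -0.1, 2.9]
finger_gap: 0.599
```

```bash
python3 -c "
from h import *
cv2.imwrite('pics/s4.png',cv2.resize(snapshot('scene')[110:210,210:360],None,fx=5,fy=5,interpolation=cv2.INTER_CUBIC))
go(.62,.232,.0)"
```

```text
t 5.30 tcp [ 0.4426  0.1804 -0.0017] tilt [-0.    -0.001 -1.   ] ty 0.086 gap 0.602 F [-2.2  0.1  3.4] q6 0.07
-> inc [-0.03   3.02  -0.603] turn 0.02
```

View pics/s4.png

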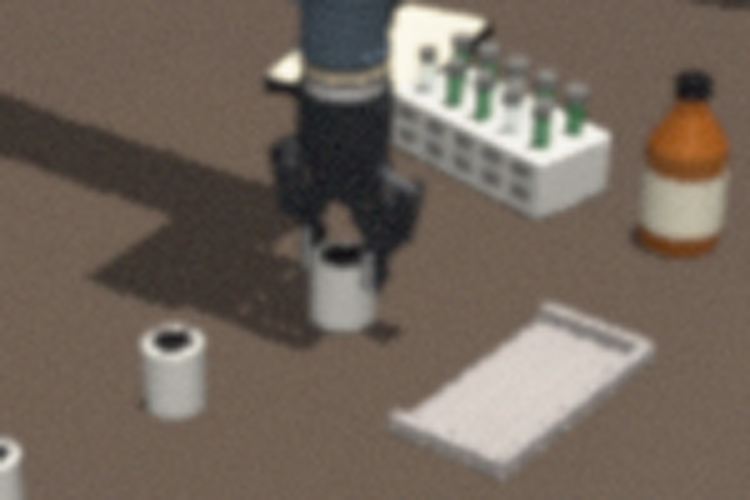

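The jaws stopped at 0.60 of their opening (51 mm) on the large sleeve, with the tips at crop (380,280) below its rim. Now I'll drag it to the pen.

Call:
{"name": "step_arm", "arguments": {
  "increments": [0,0.2,-0.04,0,0.5,0,0.6,-0.12,0,0.5,0,1.0,-0.2,0,0.5,0,1.4,-0.28,0,0.5,0,1.8,-0.36,0,0.5]
}}

```text
t: 5.92
tcp_pos: [0.5461, 0.2109, -0.0015]
tool_rot: [0.476, 0.522, -0.48, 0.52]
force: [-4.0, -0.8, 5.3]
finger_gap: 0.6
```

```bash
python3 -c "
from h import *
go(.62,.232,-.0017)"
```

```text
t 5.92 tcp [ 0.5461  0.2109 -0.0015] tilt [-0.006 -0.003 -1.   ] ty 0.086 gap 0.6 F [-4.  -0.8  5.3] q6 0.09
-> inc [-0.005  1.257 -0.245] turn 0.02
```

Call:
{"name": "step_arm", "arguments": {
  "increments": [0,0.4,-0.08,0,0.5,0,0.8,-0.16,0,0.5,0,1.1,-0.22,0,0.5,0,1.26,-0.245,0,0.5,0,1.26,-0.245,0,0.5]
}}

```text
t: 6.55
tcp_pos: [0.6208, 0.2322, -0.0015]
tool_rot: [0.476, 0.522, -0.48, 0.52]
force: [-1.3, -1.0, 4.8]
finger_gap: 0.602
```

```bash
python3 -c "
from h import *
go(.62,.232,-.0017)
cv2.imwrite('pics/s5.png',cv2.resize(snapshot('scene')[110:230,200:380],None,fx=4.4,fy=4.4,interpolation=cv2.INTER_CUBIC))"
```

```text
t 6.55 tcp [ 0.6208  0.2322 -0.0015] tilt [-0.006 -0.002 -1.   ] ty 0.086 gap 0.602 F [-1.3 -1.   4.8] q6 0.11
-> inc [ 0.003 -0.013  0.002] turn 0.02
```

View pics/s5.png

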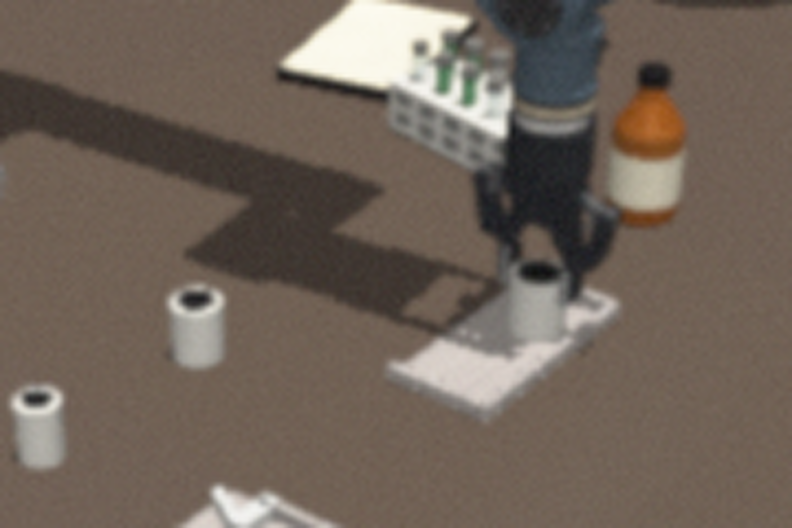

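The large sleeve stands upright in the pen's far part, at crop (538,300). I'll release it and go to the mid sleeve.

Call:
{"name": "step_arm", "arguments": {
  "increments": [0,0,0,0,0.3,0,0,0,0,0,0,0,0,0,0,-1,0,0,0,0,-2,0,0,0,0]
}}

```text
t: 7.22
tcp_pos: [0.6205, 0.2323, 0.1181]
tool_rot: [0.475, 0.523, -0.481, 0.519]
force: [1.1, 0.5, 0.3]
finger_gap: 0.999
```

```bash
python3 -c "
from h import *
go(.4355,-.0005,.11)"
```

```text
t 7.22 tcp [0.6205 0.2323 0.1181] tilt [-0.009 -0.003 -1.   ] ty 0.086 gap 0.999 F [1.1 0.5 0.3] q6 0.11
-> inc [ 0.173 -3.404  3.6  ] turn 0.02
```

Call:
{"name": "step_arm", "arguments": {
  "increments": [0,-3.4,3.6,0,0,0,-3.4,3.6,0,0,0,-3.4,3.6,0,0,0,-3.4,3.6,0,0,0,-3.4,3.6,0,0]
}}

```text
t: 7.85
tcp_pos: [0.434, -0.0018, 0.1205]
tool_rot: [0.475, 0.523, -0.481, 0.519]
force: [1.1, -0.7, -0.7]
finger_gap: 0.997
```

```bash
python3 -c "
from h import *
go(.4355,-.0005,-.0017)
for o in sleeves(snapshot('top')):print(*o)"
```

```text
t 7.85 tcp [ 0.434  -0.0018  0.1205] tilt [-0.009 -0.003 -1.   ] ty 0.086 gap 0.997 F [ 1.1 -0.7 -0.7] q6 -0.34
-> inc [ 2.037  0.045 -0.024] turn 0.02
[316.1 233.8] [ 0.4495 -0.1887  0.055 ] bore 19.4 outer 44.6
[175.1 180.6] [0.6211 0.2305 0.055 ] bore 33.4 outer 184.2
```

Top view: the large sleeve is at (0.621, 0.2305), as intended. Next I'll descend on mid and grip.

Call:
{"name": "step_arm", "arguments": {
  "increments": [0.6,0.04,-0.02,0,0,1.2,0.04,-0.02,0,0,1.7,0.04,-0.02,0,0,2.04,0.04,-0.02,0,0,2.04,0.04,-0.02,0,0.1]
}}

```text
t: 8.52
tcp_pos: [0.4292, -0.0029, -0.0034]
tool_rot: [0.474, 0.525, -0.484, 0.516]
force: [0.3, 0.5, -0.1]
finger_gap: 0.901
```

Call:
{"name": "step_arm", "arguments": {
  "increments": [0,0,0,0,0.55,0,0,0,0,0.55,0,0,0,0,0.55,0,0,0,0,0.55,0,0,0,0,0.55],
  "grip_force": 20
}}

```text
t: 9.15
tcp_pos: [0.4304, -0.0031, -0.0025]
tool_rot: [0.474, 0.524, -0.483, 0.517]
force: [0.5, 1.2, 7.2]
finger_gap: 0.519
```

```bash
python3 -c "
from h import *
go(.625,.145,-.0015)"
```

```text
t 9.15 tcp [ 0.4304 -0.0031 -0.0025] tilt [-0.015 -0.004 -1.   ] ty 0.084 gap 0.519 F [0.5 1.2 7.2] q6 -0.33
-> inc [-0.074  3.439 -2.187] turn -0.0
```

Call:
{"name": "step_arm", "arguments": {
  "increments": [0,0.2,-0.3,0,0.55,-0.01,0.5,-0.7,0,0.55,-0.02,0.8,-1.1,0,0.55,-0.03,1.1,-1.5,0,0.55,-0.04,1.35,-1.85,0,0.55]
}}

```text
t: 9.78
tcp_pos: [0.502, 0.1153, -0.0014]
tool_rot: [0.474, 0.524, -0.483, 0.518]
force: [0.1, -0.9, -1.6]
finger_gap: 0.517
```

```bash
python3 -c "
from h import *
go(.625,.145,-.0015)"
```

```text
t 9.78 tcp [ 0.502   0.1153 -0.0014] tilt [-0.015 -0.004 -1.   ] ty 0.084 gap 0.517 F [ 0.1 -0.9 -1.6] q6 -0.07
-> inc [-0.032  2.084 -0.32 ] turn 0.0
```

Call:
{"name": "step_arm", "arguments": {
  "increments": [0,0.3,-0.25,0,0.55,-0.01,0.75,-0.32,0,0.55,-0.02,1.2,-0.32,0,0.55,-0.025,1.65,-0.32,0,0.55,-0.03,2.05,-0.32,0,0.55]
}}

```text
t: 10.4
tcp_pos: [0.6232, 0.145, -0.0017]
tool_rot: [0.473, 0.524, -0.483, 0.517]
force: [-0.2, 0.3, -1.0]
finger_gap: 0.521
```

```bash
python3 -c "
from h import *
go(.625,.145,-.0015)
for o in sleeves(snapshot('top')):print(*o)"
```

```text
t 10.40 tcp [ 0.6232  0.145  -0.0017] tilt [-0.016 -0.004 -1.   ] ty 0.085 gap 0.521 F [-0.2  0.3 -1. ] q6 -0.03
-> inc [-0.003  0.03   0.002] turn 0.01
[316.1 233.8] [ 0.4495 -0.1887  0.055 ] bore 19.2 outer 45.0
```

Release, lift and move above the small sleeve.

Call:
{"name": "step_arm", "arguments": {
  "increments": [0,0,0,0,0.3,0,0,0,0,0,0,0,0,0,0,-1,0,0,0,0,-2,0,0,0,0]
}}

```text
t: 11.08
tcp_pos: [0.6274, 0.1453, 0.1187]
tool_rot: [0.475, 0.523, -0.483, 0.518]
force: [1.8, -0.0, 0.1]
finger_gap: 1.003
```

```bash
python3 -c "
from h import *
go(.4495,-.1885,.11)"
```

```text
t 11.07 tcp [0.6274 0.1453 0.1187] tilt [-0.013 -0.003 -1.   ] ty 0.084 gap 1.003 F [ 1.8 -0.   0.1] q6 -0.03
-> inc [ 0.203 -3.42   5.293] turn 0.0
```

Call:
{"name": "step_arm", "arguments": {
  "increments": [0,-3.42,5.3,0,0,0,-3.42,5.3,0,0,0,-3.42,5.3,0,0,0,-3.42,5.3,0,0,0,-3.42,5.3,0,0]
}}

```text
t: 11.7
tcp_pos: [0.4797, -0.1311, 0.1219]
tool_rot: [0.474, 0.523, -0.482, 0.518]
force: [1.5, -0.9, -1.2]
finger_gap: 0.999
```

```bash
python3 -c "
from h import *
go(.4495,-.1885,.11)
t=snapshot('top')
for o in sleeves(t):print(*o)"
```

```text
t 11.70 tcp [ 0.4797 -0.1311  0.1219] tilt [-0.013 -0.004 -1.   ] ty 0.085 gap 0.999 F [ 1.5 -0.9 -1.2] q6 -0.56
-> inc [ 0.208 -0.579  0.91 ] turn 0.01
[175.1 180.6] [0.6211 0.2305 0.055 ] bore 33.3 outer 184.3
[203.2 177.7] [0.6278 0.1455 0.055 ] bore 26.1 outer 184.8
```

Call:
{"name": "step_arm", "arguments": {
  "increments": [0.2,-0.58,0.9,0,0,0.2,-0.58,0.9,0,0,0.9,-0.56,0.9,0,0,1.6,-0.54,0.9,0,0,2.05,-0.52,0.9,0,0]
}}

```text
t: 12.38
tcp_pos: [0.447, -0.1929, -0.0018]
tool_rot: [0.474, 0.523, -0.485, 0.516]
force: [-0.1, -0.7, 0.6]
finger_gap: 1.0
```

```bash
python3 -c "
from h import *
go(.4495,-.1885,-.002)"
```

```text
t 12.38 tcp [ 0.447  -0.1929 -0.0018] tilt [-0.018 -0.005 -1.   ] ty 0.08 gap 1.0 F [-0.1 -0.7  0.6] q6 -0.68
-> inc [ 0.002  0.047 -0.069] turn -0.04
```

Call:
{"name": "step_arm", "arguments": {
  "increments": [0,0.03,-0.08,0,0,0,0.03,-0.08,0,0.3,0,0.03,-0.08,0,0.62,0,0.03,-0.08,0,0.62,0,0.03,-0.08,0,0.62],
  "grip_force": 20
}}

```text
t: 13.0
tcp_pos: [0.4492, -0.1884, -0.0007]
tool_rot: [0.474, 0.522, -0.485, 0.517]
force: [-0.4, 0.5, 7.1]
finger_gap: 0.437
```

Call:
{"name": "step_arm", "arguments": {
  "increments": [0,0,0,0,0.62,0,0,0,0,0.62,0,0,0,0,0.62,0,0,0,0,0.62,0,0,0,0,0.62]
}}

```text
t: 13.62
tcp_pos: [0.4493, -0.1885, -0.0006]
tool_rot: [0.474, 0.522, -0.485, 0.517]
force: [-0.4, 0.7, 2.8]
finger_gap: 0.437
```

```bash
python3 -c "
from h import *
go(.57,-.183,-.0015)"
```

```text
t 13.62 tcp [ 0.4493 -0.1885 -0.0006] tilt [-0.016 -0.007 -1.   ] ty 0.08 gap 0.437 F [-0.4  0.7  2.8] q6 -0.67
-> inc [-0.018  2.013  0.069] turn -0.05
```

Call:
{"name": "step_arm", "arguments": {
  "increments": [0,0.25,0.01,0,0.62,0,0.65,0.03,0,0.62,-0.01,1.05,0.04,0,0.62,-0.01,1.45,0.06,0,0.62,-0.015,1.77,0.07,0,0.62]
}}

```text
t: 14.25
tcp_pos: [0.553, -0.1833, -0.0006]
tool_rot: [0.473, 0.525, -0.486, 0.515]
force: [-7.3, -0.2, 12.6]
finger_gap: 0.435
```

```bash
python3 -c "
from h import *
go(.66,-.1755,-.0015)
t=snapshot('top');cv2.imwrite('pics/t6.png',cv2.resize(t[100:220,250:360],None,fx=5,fy=5,interpolation=cv2.INTER_CUBIC))"
```

```text
t 14.25 tcp [ 0.553  -0.1833 -0.0006] tilt [-0.022 -0.005 -1.   ] ty 0.081 gap 0.435 F [-7.3 -0.2 12.6] q6 -0.57
-> inc [-0.025  1.788  0.016] turn -0.03
```

View pics/t6.png

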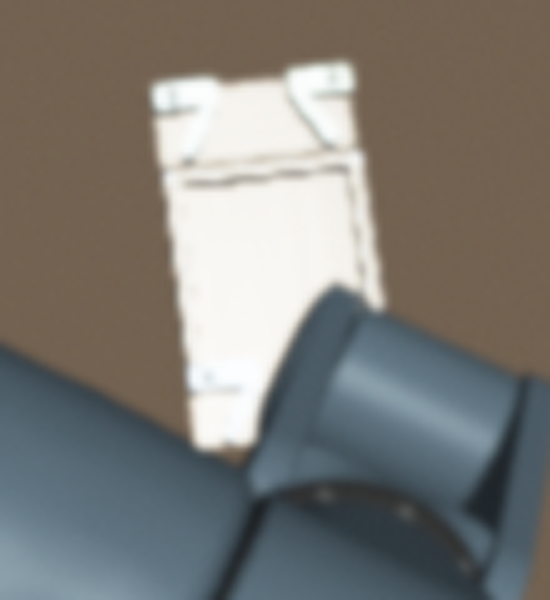

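The arm hides the mouth in this view, and the bay behind it is clear. I'll loosen the jaws slightly so the lead-in can guide the sleeve, then push along the centreline.

Call:
{"name": "step_arm", "arguments": {
  "increments": [-0.02,0,0,0,0.5,-0.02,0,0,0,0.5,-0.02,0.1,0,0,0.5,-0.02,0.3,0,0,0.5,-0.02,0.5,0,0,0.5]
}}

```text
t: 14.92
tcp_pos: [0.5885, -0.1818, 0.0001]
tool_rot: [0.474, 0.522, -0.485, 0.518]
force: [-0.5, 0.5, 0.6]
finger_gap: 0.503
```

```bash
python3 -c "
from h import *
go(.7,-.1721,0)"
```

```text
t 14.93 tcp [ 5.885e-01 -1.818e-01  1.000e-04] tilt [-0.014 -0.007 -1.   ] ty 0.081 gap 0.503 F [-0.5  0.5  0.6] q6 -0.54
-> inc [-0.026  1.865 -0.012] turn -0.04
```

Call:
{"name": "step_arm", "arguments": {
  "increments": [0,0.2,0,0,0.5,-0.005,0.4,0,0,0.5,-0.01,0.6,0,0,0.5,-0.01,0.8,0,0,0.5,-0.015,1.0,0,0,0.5]
}}

```text
t: 15.55
tcp_pos: [0.649, -0.1769, 0.0001]
tool_rot: [0.474, 0.522, -0.485, 0.518]
force: [-0.3, -0.4, -0.4]
finger_gap: 0.497
```

```bash
python3 -c "
from h import *
go(.7,-.1721,0)
s=snapshot('scene');cv2.imwrite('pics/s7.png',cv2.resize(s[170:275,180:320],None,fx=5.5,fy=5.5,interpolation=cv2.INTER_CUBIC))"
```

```text
t 15.55 tcp [ 6.490e-01 -1.769e-01  1.000e-04] tilt [-0.015 -0.007 -1.   ] ty 0.081 gap 0.497 F [-0.3 -0.4 -0.4] q6 -0.5
-> inc [-0.012  0.853 -0.01 ] turn -0.04
```

View pics/s7.png

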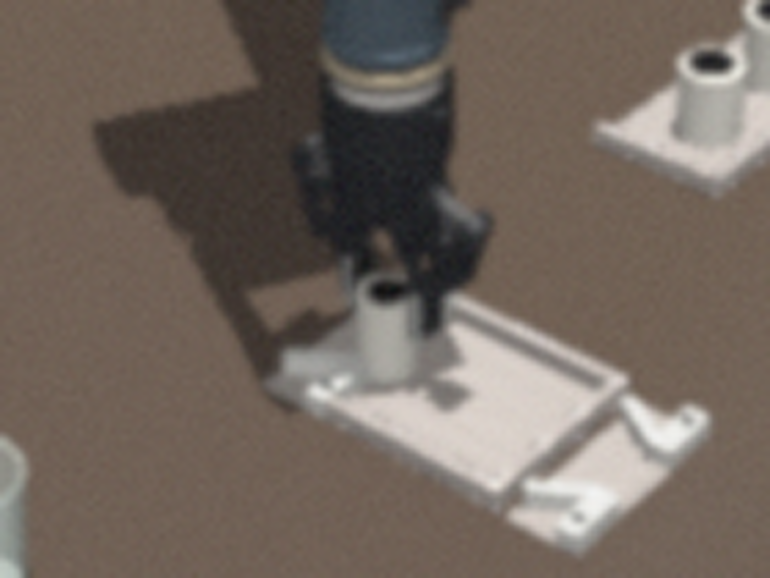

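The small sleeve, at crop (387,340), is upright in the throat with no jamming force. The mid and large sleeves stand in the pen at upper right. I'll finish the push.

Call:
{"name": "step_arm", "arguments": {
  "increments": [0,0.2,0,0,0.5,-0.005,0.4,0,0,0.5,-0.01,0.6,0,0,0.5,-0.01,0.8,0,0,0.5,-0.01,0.85,0,0,0.5]
}}

```text
t: 16.23
tcp_pos: [0.7031, -0.1729, 0.0004]
tool_rot: [0.474, 0.521, -0.484, 0.519]
force: [-1.1, -0.4, 0.6]
finger_gap: 0.507
```

Call:
{"name": "step_arm", "arguments": {
  "increments": [0,0,0,0,0.1,0,0,0,0,0,0,0,0,0,0,-0.8,0,0,0,0,-1.8,0,0,0,0]
}}

```text
t: 16.85
tcp_pos: [0.7026, -0.1716, 0.1074]
tool_rot: [0.474, 0.522, -0.485, 0.518]
force: [0.2, -0.1, 0.5]
finger_gap: 0.999
```

Call:
{"name": "step_arm", "arguments": {
  "increments": [-1,-2,-2,0,0,-1,-4,-3,0,0,-1,-4,-3,0,0,-1,-4,-3,0,0,-1,-4,-3,0,0]
}}

```text
t: 17.48
tcp_pos: [0.4476, -0.0102, 0.1706]
tool_rot: [0.474, 0.522, -0.485, 0.518]
force: [0.5, -0.5, 1.0]
finger_gap: 1.002
```

```bash
python3 -c "
from h import *
go(.7,-.1721,0)
t=snapshot('top');cv2.imwrite('pics/t8.png',cv2.resize(t[100:270,140:350],None,fx=3.8,fy=3.5,interpolation=cv2.INTER_CUBIC))
s=snapshot('scene');cv2.imwrite('pics/s8.png',cv2.resize(s[120:275,200:370],None,fx=3.5,fy=3.5))
for o in sleeves(t):print(*o)
c,n=np.cos(.084),np.sin(.084);R=np.array([[c,n],[-n,c]])
for o in sleeves(t):
  print('bay',(R@(o[1][:2]-[.647,-.1766])).round(4),'pen',(R@(o[1][:2]-[.618,.186])).round(4))
"
```

```text
t 17.48 tcp [ 0.4476 -0.0102  0.1706] tilt [-0.014 -0.007 -1.   ] ty 0.081 gap 1.002 F [ 0.5 -0.5  1. ] q6 -0.34
-> inc [2.801 4.018 3.013] turn -0.04
[175.1 180.6] [0.6211 0.2305 0.055 ] bore 33.4 outer 184.3
[203.2 177.7] [0.6278 0.1455 0.055 ] bore 26.2 outer 184.7
[307.4 151.6] [ 0.7005 -0.1736  0.055 ] bore 19.5 outer 213.0
bay [0.0083 0.4078] pen [0.0068 0.0441]
bay [0.0079 0.3226] pen [ 0.0064 -0.0412]
bay [ 0.0536 -0.0015] pen [ 0.052  -0.3653]
```

View pics/t8.png

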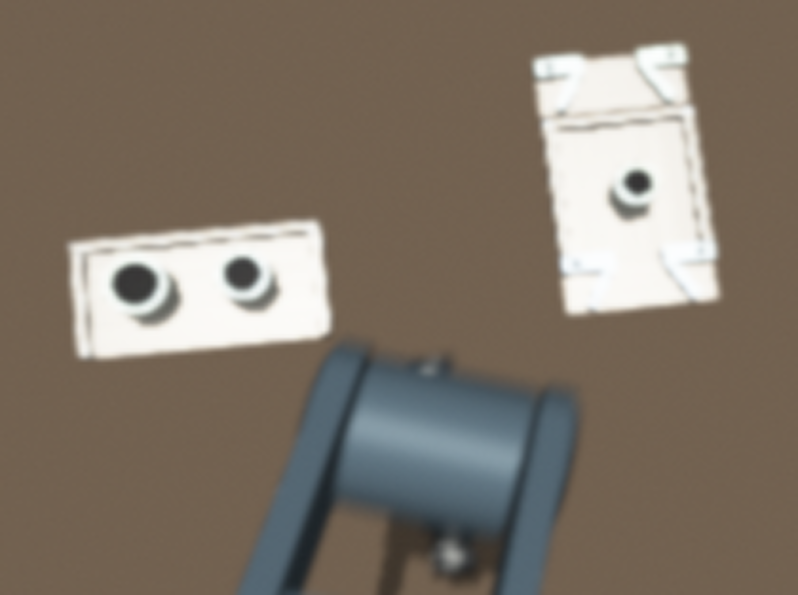

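The small sleeve is in the middle of the bay at crop (632,190), well clear of the jaws. Large (140,290) and mid (245,280) are well inside the pen, and the arm is clear. I'll sign off.

```bash
python3 -c "
from station import *
print(sign_off())"
```

```text
the job is handed in; nothing more can be done
None
```

The job is handed in: the small sleeve stands in the bay, and the mid and large sleeves stand in the reject pen. No verdict was reported.

- **Gauge:** I took the narrow gauge as the fitted one. Its throat measured about 39 mm, against 45 mm for the spare. Both read low against the nominal 41.5 and 48.5 mm, but the mouths and the second camera view agreed.
- **Moves:** I gripped the large and mid sleeves lightly and slid them upright into the pen. The small one went through the jaws with the fingers slightly open, so the lead-in guided it, and I felt no jamming.
- **Final positions from the top camera:**

| Sleeve | Where | x (m) | y (m) | Allowed x (m) |
|---|---|---|---|---|
| small | bay | 0.054 | -0.002 | 0.017 to 0.12 |
| mid | pen | 0.006 | -0.041 | -0.029 to 0.05 |
| large | pen | 0.007 | +0.044 | -0.0255 to 0.05 |

- **Clearance and time:** The open gripper was clear of everything at 17.5 s, within the 72 s limit.
- **Disagreement:** The real fingertips were about 25 mm higher than the reported tool position, so the first grip on the large sleeve closed above it without moving it. I worked about 27 mm lower after that.
- **Not measured:** I did not re-measure the bottle, beaker and rack after the start. The arm passed over the rack well above it and never went near the bottle or beaker.

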